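Line up the condiments by height on the serving board

ROBOT

A 7-joint arm with a two-finger parallel gripper is mounted at the origin on a cart in front of the work surface, level with it; the furniture and walls round the work are solid. World frame = base frame: x ahead of the robot, y to its left, z up, the work surface at z = 0. Lengths are in m, angles in rad, forces in N, time in s.
With the tool pointing down it reaches from about 0.425 to 0.875 m from the base axis. Payload 4.7 kg.
Tool frame: the origin (TCP) lies between the finger pads; the fingertips stand 8 mm ahead of it and the grasp point (between the pads) lies 11 mm behind it; z points along the fingers, y is the direction in which the jaws open and shut (so a half turn about z gives the same grasp; the last joint's range is limited). The gripper opens to 87 mm and grips with 3 to 60 N. Pads are 19 mm wide; open, the fingers measure 117 mm over their backs; the gripper's body (75 mm by 190 mm) begins 51 mm behind the grasp point.
Start: joints at [-1.295, 0.321, -0.07, 1.45, 0.023, 1.371, -0.057], TCP at [0.168, 0.628, 0.231] pointing down, gripper open.
Joint ranges: [-2.86, 2.86], [-0.3, 2.09], [-1.38, 1.24], [0.06, 2.45], [-1.56, 4.7], [0.09, 2.05], [-2.69, 2.69]. Speed limits (rad/s): [2.57, 2.57, 3.14, 3.14, 3.14, 3.14, 3.14].

INTERFACE

Orientations are given as a rotation vector (axis times angle).
In Python, from bench import ctrl, optics, ticket gives the robot as it stands.
- The arm moves only by the tool play_rows, never from a script. Its argument "motion" is a list of rows, each a list of 5 numbers: the closure, from 0 (fully open) to 1 (shut), then the shift along the tool's x, y, z in cm, then the turn about the tool's z in rad. In form: [[jaw, tx, ty, tz, spin], ...]. A call has 1 to 20 rows; each row shifts and turns the commanded pose from where the row before left it, along the tool's axes as they then stand; what a row does not reach is not made up. A row lasts 1/8 s, in which the tool goes at most 62.5 mm and 10.7 degrees, less where a joint would pass 70% of its speed; a pose out of reach is approached as far as the arm can. A call is refused whole if a number of a shift passes 6.25 or a number of a turn 0.188, either way. A call with a gripper value outside its range is refused whole. The fingers move at their own pace and stop on an object; "force" is the grip in N (left out, the last holds). Time passes only in rows, so rows that do not move let the fingers close. It gives the time, the measured TCP pose, the force and the opening at its end, in the units of the state.
- ctrl.get_state(): the state, without advancing time (a new reading comes with each control period).
- optics.get_image(name): name is "side" or "top"; returns the picture (384x512x3 uint8, red, green, blue); there is no depth.
- optics.calibration(name): a dict with "K" (3x3 intrinsics, pixels), "pose" (4x4, takes a point from camera to world coordinates). Camera axes: x right, y down, z forward; pixel columns grow to the right and rows downward; lengths in m; the calibration is good to about 2 mm. A picture is of the moment at which its call begins. calibration takes no time and is no camera call.
- ticket.close_job(): hands the job in, once; it reports no verdict.
The state is a dict: "time": time; "joint_positions": joint angles; "qd": joint speeds; "joint_torque": joint torques, N m; "position": TCP position; "tool_rot": TCP orientation; "ft_force": force on the tool from outside, world axes, zero at the start; "torque": the same for the moment, N m; "grip_width": opening from 0.0 (shut) to 1.0 (fully open).
Only numpy, scipy, OpenCV 4.12 (cv2) and the standard library are available. Lean on these libraries where they do the work, as an engineer would, in place of code of your own. Each camera call takes 0.05 s, during which the arm holds its last target.

TASK

Line up the pepper mill, spice jar, salt shaker and egg cup on the serving board in order of height, one standing upright in the middle of each cork pad, with the tallest at the end of the row nearest the mug and the shortest at the other end. Set each one down rather than dropping it, knock none of them over, and leave the mug and the kitchen timer where they stand.

Things in the scene. Friction and masses are not known exactly. Their poses are not given: they have to be found in the camera images.
- pepper_mill: turned wooden pepper mill, the tallest of the four; 170 mm high, 58 mm across its round foot, the ball-shaped head is 49 mm across from 123 to 159 mm up, with a 12 mm knob on top; 0.18 kg; origin at the centre of its underside, z up; its yaw does not matter
- spice_jar: round spice jar with a red lid, 106 mm high, 42 mm across the body, lid 45 mm across from 85 mm up; 0.11 kg; origin at the centre of its underside, z up; its yaw does not matter
- salt_shaker: clear salt shaker with a grey domed top, 90 mm high, straight-sided and 44 mm across up to about 66 mm, top 34 mm across; 0.1 kg; it may stand up to 0.04 rad off true; origin at the centre of its underside, z up; its yaw does not matter
- egg_cup: white egg cup on a foot, the shortest of the four; 50 mm high, bowl 48 mm across from 36 to 50 mm up, foot 40 mm across; 0.06 kg; origin at the centre of its underside, z up; its yaw does not matter
- pad_1: round cork pad, 72 mm across, 3 mm thick, leftmost (+y end) in a row of four at 85 mm centres; fixed on a wooden board (100 mm deep, 350 mm long, 12 mm thick; thin steel bails stick out 21 mm at its ends) lying on the worktop; origin at the centre of the pad's underside, 12 mm above the worktop, so the pad's top is 15 mm above it; its y axis runs along the row, x axis across it
- pad_2: round cork pad, 72 mm across, 3 mm thick, second from the left in a row of four at 85 mm centres; fixed on a wooden board (100 mm deep, 350 mm long, 12 mm thick; thin steel bails stick out 21 mm at its ends) lying on the worktop; origin at the centre of the pad's underside, 12 mm above the worktop, so the pad's top is 15 mm above it; its y axis runs along the row, x axis across it
- pad_3: round cork pad, 72 mm across, 3 mm thick, third from the left in a row of four at 85 mm centres; fixed on a wooden board (100 mm deep, 350 mm long, 12 mm thick; thin steel bails stick out 21 mm at its ends) lying on the worktop; origin at the centre of the pad's underside, 12 mm above the worktop, so the pad's top is 15 mm above it; its y axis runs along the row, x axis across it
- pad_4: round cork pad, 72 mm across, 3 mm thick, rightmost (-y end) in a row of four at 85 mm centres; fixed on a wooden board (100 mm deep, 350 mm long, 12 mm thick; thin steel bails stick out 21 mm at its ends) lying on the worktop; origin at the centre of the pad's underside, 12 mm above the worktop, so the pad's top is 15 mm above it; its y axis runs along the row, x axis across it
- mug: blue and white mug, 92 mm high, body 78 mm across, handle at one side, loose, standing behind the row at one end of it, either the left (y about +0.2) or the right (y about -0.2); the tallest goes to this end; it stays where it is; wall cabinets hang over the back of the worktop from about x = 0.6 m on, 0.41 m up; origin at the centre of its underside
- timer: red wind-up kitchen timer with a white dial, 68 mm across, 45 mm high, loose, standing behind the other end of the row from the mug; it stays where it is; wall cabinets hang over the back of the worktop from about x = 0.6 m on, 0.41 m up; origin at the centre of its underside

How it is judged:
By the outcome, as a careful person would: the job done as asked, in the order asked, and still so for the second after the job is handed in, with the robot touching nothing.
It also fails if it takes over 120 s, if anything falls off the work surface, if the arm or the gripper's body presses on something with over 40 N, if the wrist force passes 120 N, or if a joint passes its speed limit or range.

## Working session

There is one attempt and no reset: what is moved stays moved. The work goes in short steps, Python scripts to look and compute and a tool call to move; the robot and the scene stay as the last step left them, time stands still between calls to the robot, and variables do not carry over. Pictures are saved under pics/ and viewed, and the job is handed in when it is done.

Besides the shell and the picture viewer there is one more tool, called after "Call:" by a JSON object that holds its "fn" and its "kwargs". play_rows: Moves the arm, as the interface text tells. Its arguments: {"type":"object","properties":{"motion":{"type":"array"},"force":{"type":"number"}},"required":["motion"]}

```bash
mkdir -p pics; ls; python3 - <<'E'
from bench import ctrl, optics
import cv2
s=ctrl.get_state()
for k,v in s.items(): print(k,v)
for n in("side","top"):
    cv2.imwrite(f"pics/{n}0.png",cv2.imread("x") if 0 else optics.get_image(n)[:,:,::-1])
    c=optics.calibration(n);print(n,c["K"],c["pose"])
E
```

```text
pics
time 0.0
joint_positions [-1.29488036  0.32178447 -0.07011495  1.45166319  0.02264574  1.37074299
 -0.05689326]
qd [ 0.00094932  0.00073335 -0.00065039  0.00029775  0.00123982 -0.00173118
  0.00053289]
joint_torque [ 6.20728388e-04 -4.91279984e+01 -4.03493028e-01 -3.12536180e+01
 -6.39167475e-02  4.36382974e-02  1.83291759e-04]
position [0.16815379 0.62734135 0.22949266]
tool_rot [-4.09955342e-01 -3.11462123e+00  2.83908171e-03]
ft_force [ 1.3352351  -0.40568554  0.19113671]
torque [-0.00755887  0.00130885 -0.00886818]
grip_width 0.9968859948203819
side [[452.47564861   0.         260.86247931]
 [  0.         452.47564861 184.25881947]
 [  0.           0.           1.        ]] [[ 0.99969906 -0.01422445 -0.01998626  0.52956959]
 [ 0.01224044 -0.41681399  0.90890938 -1.21604434]
 [-0.02125929 -0.9088805  -0.41651444  0.60477494]
 [ 0.          0.          0.          1.        ]]
top [[348.74776237   0.         248.5227353 ]
 [  0.         348.74776237 190.63342134]
 [  0.           0.           1.        ]] [[ 0.01768354 -0.98245365  0.18566671  0.32442746]
 [-0.99964263 -0.02109576 -0.01641862  0.00549471]
 [ 0.02004732 -0.18531002 -0.9824756   1.14286484]
 [ 0.          0.          0.          1.        ]]
```

View pics/side0.png

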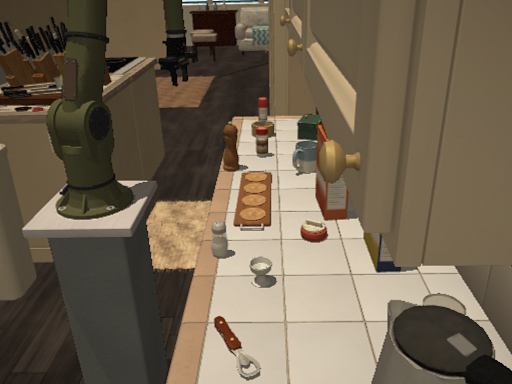

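View pics/top0.png

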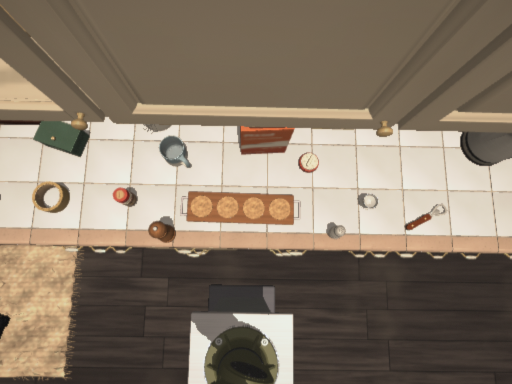

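The mug stands at the left (+y) end (top ~(173,150)). The pads run from (201,206) to (279,209), the mill is at (159,230), the jar at (121,195), the salt at (338,231) and the egg cup at (369,201). Next I zoom in and measure.

```bash
cat > h.py <<'E'
import numpy as np, cv2
from bench import ctrl, optics
C={n:optics.calibration(n) for n in("side","top")}
def ray(n,u,v):
    K=np.array(C[n]["K"]);P=np.array(C[n]["pose"])
    d=P[:3,:3]@np.linalg.inv(K)@[u,v,1.];return P[:3,3],d/np.linalg.norm(d)
def plane(n,u,v,z):
    o,d=ray(n,u,v);return o+d*(z-o[2])/d[2]
def proj(n,p):
    K=np.array(C[n]["K"]);P=np.array(C[n]["pose"])
    q=K@(P[:3,:3].T@(np.array(p)-P[:3,3]));return q[:2]/q[2]
def tri(a,b):
    (o1,d1),(o2,d2)=ray("top",*a),ray("side",*b)
    A=np.c_[d1,-d2];t=np.linalg.lstsq(A,o2-o1,rcond=None)[0]
    p,q=o1+d1*t[0],o2+d2*t[1];return (p+q)/2,np.linalg.norm(p-q)
E
python3 - <<'E'
import cv2
from h import proj
t=cv2.imread("pics/top0.png");s=cv2.imread("pics/side0.png")
cv2.imwrite("pics/a.png",cv2.resize(t[170:250,100:230],None,fx=6,fy=6,interpolation=cv2.INTER_CUBIC))
cv2.imwrite("pics/b.png",cv2.resize(t[170:250,260:390],None,fx=6,fy=6,interpolation=cv2.INTER_CUBIC))
cv2.imwrite("pics/c.png",cv2.resize(s[90:300,200:330],None,fx=2.8*1,fy=2.8,interpolation=cv2.INTER_CUBIC))
print(proj("top",[.168,.628,.23]),proj("side",[.168,.628,.23]))
E
```

```text
[-13.09785553 316.57962738] [179.45859364  80.24011318]
```

View pics/a.png

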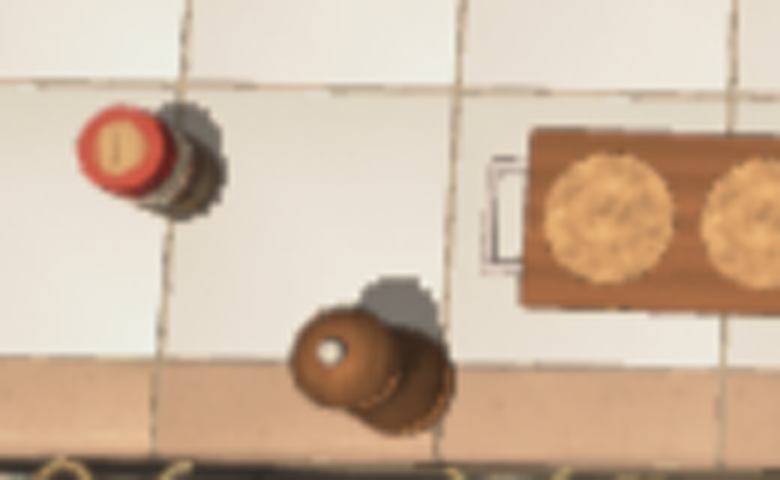

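View pics/b.png

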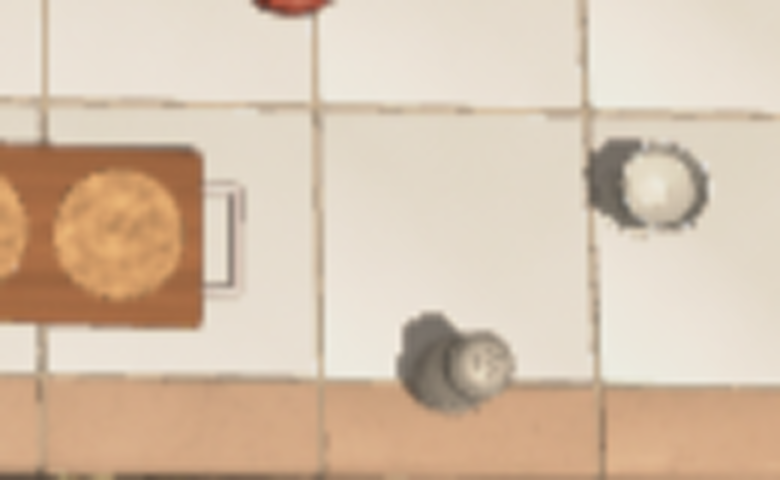

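View pics/c.png

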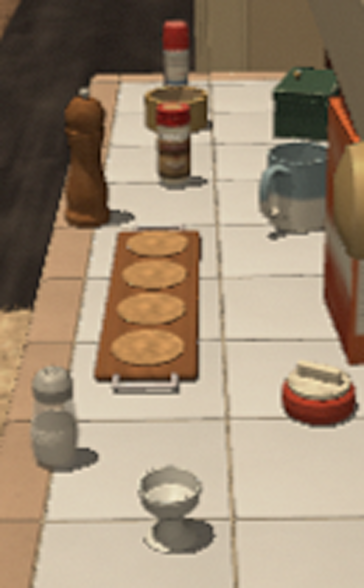

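```bash
python3 - <<'E'
import cv2,numpy as np
from h import *
np.set_printoptions(precision=4,suppress=True)
t=cv2.imread("pics/top0.png");s=cv2.imread("pics/side0.png")
hsv=cv2.cvtColor(t,cv2.COLOR_BGR2HSV)
# pads
def blobs(img,lo,hi,roi,amin=30):
    x0,y0,x1,y1=roi
    m=cv2.inRange(cv2.cvtColor(img,cv2.COLOR_BGR2HSV)[y0:y1,x0:x1],lo,hi)
    m=cv2.morphologyEx(m,cv2.MORPH_CLOSE,np.ones((3,3)))
    n,l,st,c=cv2.connectedComponentsWithStats(m)
    return [(c[i]+[x0,y0],st[i]) for i in range(1,n) if st[i,4]>amin]
print("board",hsv[218,220],hsv[206,201],"salt",hsv[231,340],"lid",hsv[194,114],"mill",hsv[228,160],"egg",hsv[201,370])
P=[]
for c,st in sorted(blobs(t,(8,60,165),(25,190,255),(186,190,300,226)),key=lambda a:a[0][0]):
    p=plane("top",*c,.015);print("pad top",c,st,p[:2]);
for c,st in sorted(blobs(s,(8,60,150),(25,190,255),(235,170,275,225)),key=lambda a:a[0][1]):
    print("pad side",c,st,plane("side",*c,.015)[:2])
print("lid")
for c,st in blobs(t,(0,120,80),(10,255,255),(105,180,140,215))+blobs(t,(170,120,80),(180,255,255),(105,180,140,215)): print(c,st,plane("top",*c,.106))
C0=lambda x,y,u,v:((x+.5)/6-.5+u,(y+.5)/6-.5+v)
for nm,x,y,u,z in(("knob",330,350,100,.168),("lid",124,150,100,.106),("salt",481,366,260,.083),("egg",664,186,260,.05)):
    q=C0(x,y,u,170); print(nm,q,plane("top",*q,z)[:2])
S=lambda x,y:((x+.5)/2.8-.5+200,(y+.5)/2.8-.5+90)
# side: axis top points / base
for nm,x,y,z in(("knob",86,91,.17),("millhead",86,115,.141),("jar lid top",173,105,.106),("salt top",53,368,.088),("egg rim",171,484,.05)):
    q=S(x,y);print("side",nm,q,plane("side",*q,z)[:2])
for nm,x0,x1,y in(("millbase",66,107,222),("jarbase",158,190,178),("saltbase",33,77,468),("eggfoot",152,186,545)):
    q=S((x0+x1)/2,y);print("side front base",nm,q,plane("side",*q,0)[:2])
E
```

```text
board [ 12 150 163] [ 15 129 214] salt [ 19  44 220] lid [  5 164 199] mill [ 13 153 147] egg [ 22  24 233]
pad top [240.9567 209.7248] [   0    5  108   31 2333] [0.4738 0.0102]
pad side [253.6684 196.277 ] [  4   2  32  51 953] [ 0.481  -0.0137]
pad side [236.6667 201.3333] [ 0 17  5 28 33] [ 0.4325 -0.0454]
lid
[121.2769 195.2   ] [  8   8  17  15 130] [0.4983 0.3692 0.106 ]
knob (154.58333333333334, 227.91666666666666) [0.3978 0.2479]
lid (120.25, 194.58333333333334) [0.5001 0.3724]
salt (339.75, 230.58333333333334) [ 0.407  -0.2921]
egg (370.25, 200.58333333333334) [ 0.507  -0.4023]
side knob (230.39285714285714, 122.17857142857143) [0.4018 0.2292]
side millhead (230.39285714285714, 130.75) [0.4005 0.2274]
side jar lid top (261.4642857142857, 127.17857142857143) [0.5017 0.3726]
side salt top (218.60714285714286, 221.10714285714286) [ 0.4084 -0.2917]
side egg rim (260.75, 262.53571428571433) [ 0.5076 -0.4069]
side front base millbase (230.57142857142858, 168.96428571428572) [0.3936 0.2349]
side front base jarbase (261.82142857142856, 153.25) [0.5007 0.3844]
side front base saltbase (219.32142857142858, 256.82142857142856) [ 0.4065 -0.3084]
side front base eggfoot (260.0357142857143, 284.32142857142856) [ 0.5051 -0.4161]
```

```bash
python3 - <<'E'
import cv2,numpy as np
from h import *
np.set_printoptions(precision=4,suppress=True)
t=cv2.imread("pics/top0.png");s=cv2.imread("pics/side0.png")
def blobs(img,lo,hi,roi,amin=30,k=3):
    x0,y0,x1,y1=roi
    m=cv2.inRange(cv2.cvtColor(img,cv2.COLOR_BGR2HSV)[y0:y1,x0:x1],lo,hi)
    if k: m=cv2.morphologyEx(m,cv2.MORPH_CLOSE,np.ones((k,k)))
    n,l,st,c=cv2.connectedComponentsWithStats(m)
    return [(c[i]+[x0,y0],st[i]) for i in range(1,n) if st[i,4]>amin]
Q=[]
for n,im,roi in(("top",t,(186,190,300,226)),("side",s,(235,170,275,225))):
  for c,st in blobs(im,(8,40,185),(30,145,255),roi,k=0):
    p=plane(n,*c,.015);print(n,"pad",c,st,p[:2])
for nm,p in(("knob",[.398,.248,.17]),("foot",[.398,.248,0]),("footfront",[.398,.219,0]),("lidtop",[.5,.3725,.106]),("jarfront",[.5,.3515,0]),("eggrim",[.507,-.4025,.05]),("salttop",[.407,-.292,.09]),("saltfront",[.407,-.314,0])):
  print(nm,proj("top",p),proj("side",p))
for nm,a,b in (("lid",(120.25,194.58),(261.46,127.2)),("knob",(154.58,227.9),(230.4,121.5)),("egg",(370.25,200.58),(260.75,262.5))): print(nm,tri(a,b))
cv2.imwrite("pics/d.png",cv2.resize(s[105:180,205:275],None,fx=8,fy=8,interpolation=cv2.INTER_CUBIC))
E
```

```text
top pad [201.0778 205.8778] [  4   6  23  21 360] [0.4838 0.1402]
top pad [227.1732 206.8184] [ 31   7  21  21 358] [0.4824 0.0553]
top pad [253.3039 207.616 ] [ 57   7  22  22 362] [ 0.4815 -0.0299]
top pad [279.2584 208.573 ] [ 83   9  21  21 356] [ 0.4801 -0.1148]
side pad [238.2636 177.7273] [  0   0  14  19 110] [0.4274 0.1242]
side pad [272.2031 178.2188] [31  0  9 19 64] [0.5372 0.1164]
side pad [255.6857 176.3048] [ 11   3  20   8 105] [0.4836 0.1337]
side pad [254.7939 187.0916] [  9  13  22   9 131] [0.4828 0.0506]
side pad [235.8974 195.8974] [ 0 20  4 16 39] [ 0.4281 -0.0095]
side pad [272.9074 206.8796] [ 36  20   4  35 108] [ 0.5371 -0.0832]
side pad [253.4494 199.2848] [  7  25  23  10 158] [ 0.4809 -0.0336]
side pad [252.1316 213.1632] [  5  38  25  12 190] [ 0.4796 -0.1189]
knob [154.3834 227.7964] [229.6797 120.5574]
foot [167.2174 232.0166] [232.1042 167.5053]
footfront [176.1749 232.1876] [231.5149 170.7306]
lidtop [120.2177 194.6062] [260.996  127.1907]
jarfront [137.6008 200.3377] [261.5325 156.3951]
eggrim [370.3216 200.5724] [260.4848 261.3592]
salttop [340.367  230.4009] [217.925  220.4222]
saltfront [339.3929 232.5414] [219.3166 258.1507]
lid (array([0.5009, 0.3726, 0.1057]), np.float64(0.0015708118218731857))
knob (array([0.3991, 0.2485, 0.1664]), np.float64(0.002218839975491077))
egg (array([ 0.5075, -0.4032,  0.0475]), np.float64(0.00014170148806004837))
```

View pics/d.png

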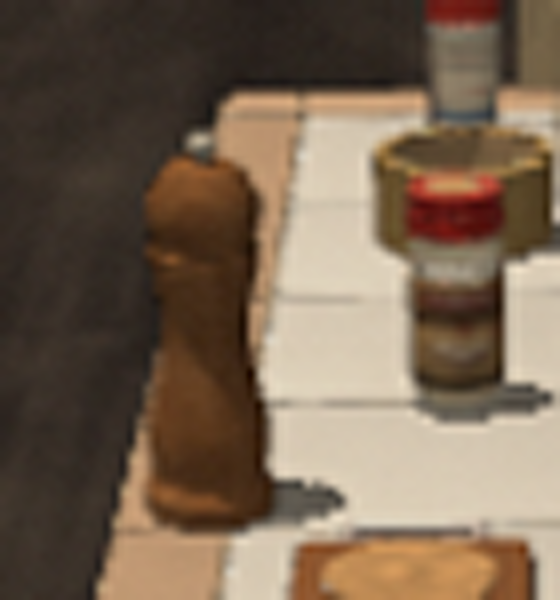

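Call:
{"fn": "play_rows", "kwargs": {"motion": [[0,0,0,0,0.1636],[0,0,0,0,0.1636],[0,0,0,0,0.1636],[0,0,0,0,0.1636],[0,0,0,0,0.1636],[0,0,0,0,0.1636],[0,0,0,0,0.1636],[0,0,0,0,0.1636],[0,-3.6,4.7,0,0],[0,-3.6,4.7,0,0],[0,-3.6,4.7,0,0],[0,-3.6,4.7,0,0],[0,-3.6,4.7,0,0],[0,-3.6,4.7,0,0],[0,0,0,0,0]], "force": 20}}

```text
time: 1.98
position: [0.4556, 0.406, 0.2304]
tool_rot: [2.231, 2.207, -0.001]
ft_force: [-0.3, 0.5, 0.3]
grip_width: 1.001
```

Call:
{"fn": "play_rows", "kwargs": {"motion": [[0,-5.8,0.2,0,0],[0,-5.8,0.2,0,0],[0,-5.8,0.2,0,0],[0,-5.8,0.2,0,0],[0,-5.8,0.2,0,0],[0,-5.8,0.2,0,0],[0,-5.8,0.4,0,0],[0,-5.8,0.4,0,0],[0,-5.8,0.4,0,0],[0,-5.8,0.4,0,0],[0,-5.8,0.5,0,0],[0,-5.8,0.5,0,0],[0,-5.8,0.5,0,0],[0,-5.5,0.5,0,0],[0,0,0,0,0],[0,0,0,0,0]]}}

```text
time: 3.98
position: [0.4988, -0.3959, 0.2298]
tool_rot: [-2.22, -2.221, -0.001]
ft_force: [-0.2, 0.3, 0.4]
grip_width: 1.001
```

```bash
python3 - <<'E'
from bench import ctrl
s=ctrl.get_state()
print(s["position"],s["tool_rot"],s["joint_positions"],s["ft_force"])
from scipy.spatial.transform import Rotation as R
print(R.from_rotvec(s["tool_rot"]).as_matrix().round(4))
E
```

```text
[ 0.49878391 -0.39593536  0.22975317] [-2.21952371e+00 -2.22096686e+00 -7.77378047e-04] [-0.10237531  0.4166658   0.97375773  1.51497492 -0.3472503   1.39545217
  0.89346647] [-0.21016069  0.31191965  0.38402867]
[[-6.0e-04  1.0e+00 -8.0e-04]
 [ 1.0e+00  7.0e-04  1.5e-03]
 [ 1.5e-03 -8.0e-04 -1.0e+00]]
```

Call:
{"fn": "play_rows", "kwargs": {"motion": [[0,-0.7,0.84,0,0],[0,0,0,4,0],[0,0,0,4,0],[0,0,0,4,0],[0,0,0,3,0],[0,0,0,2,0],[0,0,0,1.5,0],[0,0,0,0.5,0],[0,0,0,0,0],[0,0,0,0,0]]}}

```text
time: 5.22
position: [0.5074, -0.4046, 0.0416]
tool_rot: [2.22, 2.22, 0.001]
ft_force: [-0.1, -0.8, -0.0]
grip_width: 0.997
```

```bash
cat > snap.py <<'E'
import sys
from h import *
n,u0,v0,u1,v1,f,name=sys.argv[1:]
u0,v0,u1,v1=map(int,(u0,v0,u1,v1))
im=optics.get_image(n)[:,:,::-1]
cv2.imwrite(f"pics/{name}_full.png",im)
cv2.imwrite(f"pics/{name}.png",cv2.resize(im[v0:v1,u0:u1],None,fx=float(f),fy=float(f),interpolation=cv2.INTER_CUBIC))
E
python3 snap.py side 180 180 330 310 4.5 e1
```

```text
(no output)
```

View pics/e1.png

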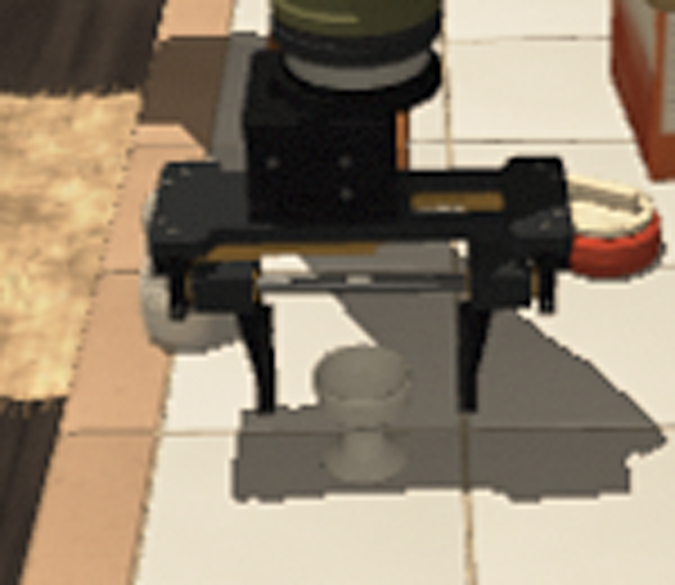

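The cup sits between the open fingers (x about 365 in the crop, with the fingers at 265 and 470), so I lower a little and grip.

Call:
{"fn": "play_rows", "kwargs": {"motion": [[0,0,0,1.0,0],[0,0,0,0,0],[0.5,0,0,0,0],[0.7,0,0,0,0],[0.8,0,0,0,0],[0.8,0,0,0,0],[0.8,0,0,0,0],[0.8,0,0,0,0]], "force": 15}}

```text
time: 6.28
position: [0.5069, -0.4041, 0.0306]
tool_rot: [2.221, 2.222, 0.0]
ft_force: [-0.4, 0.1, 0.5]
grip_width: 0.535
```

Call:
{"fn": "play_rows", "kwargs": {"motion": [[0.8,0,0,-2,0],[0.8,0,0,-4,0],[0.8,0,0,-4,0],[0.8,4.8,-0.45,0,0],[0.8,4.8,-0.45,0,0],[0.8,4.8,-0.45,0,0],[0.8,4.8,-0.45,0,0],[0.8,4.8,-0.45,0,0],[0.8,4.8,-0.45,0,0],[0.8,0,0,0,0],[0.8,0,0,0,0],[0.8,0,0,0,0]]}}

```text
time: 7.78
position: [0.4799, -0.1179, 0.1311]
tool_rot: [2.224, 2.218, 0.0]
ft_force: [-0.6, 0.3, -0.8]
grip_width: 0.535
```

```bash
python3 snap.py side 180 120 330 250 4.5 e2
```

```text
(no output)
```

View pics/e2.png

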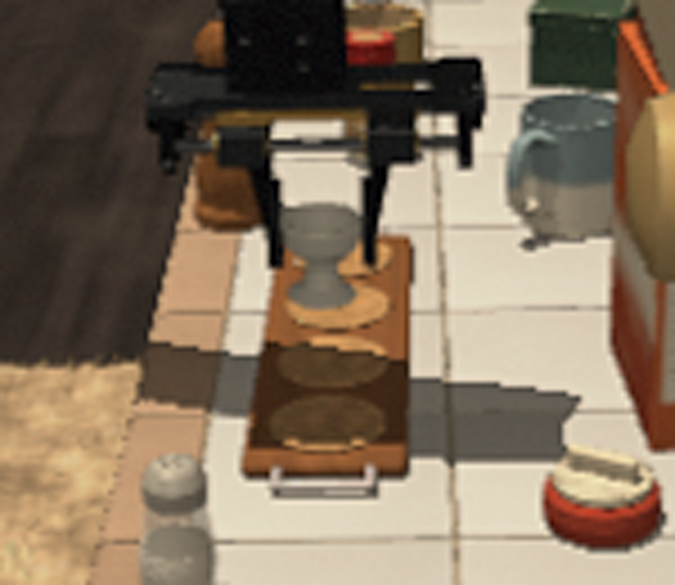

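The cup is upright in the fingers above pad 4. I lower it.

Call:
{"fn": "play_rows", "kwargs": {"motion": [[0.8,0.2,0,3,0],[0.8,0,0,3,0],[0.8,0,0,1.5,0],[0.8,0,0,0.7,0],[0.8,0,0,0.2,0],[0.8,0,0,0,0],[0.8,0,0,0,0],[0.8,0,0,0,0]]}}

```text
time: 8.82
position: [0.4802, -0.1139, 0.047]
tool_rot: [2.221, 2.222, 0.002]
ft_force: [0.9, -0.8, -0.5]
grip_width: 0.53
```

Call:
{"fn": "play_rows", "kwargs": {"motion": [[0.8,-0.1,0,0.1,0],[0.8,0,0,0.05,0],[0.8,0,0,0,0],[0.8,0,0,0,0]]}}

```text
time: 9.32
position: [0.48, -0.1152, 0.0454]
tool_rot: [2.221, 2.221, 0.0]
ft_force: [-1.5, 0.1, 4.6]
grip_width: 0.535
```

```bash
python3 snap.py side 200 160 300 240 7 e3; python3 -c "
from bench import ctrl;s=ctrl.get_state();print(s['position'],s['ft_force'])"
```

```text
[ 0.47997588 -0.11520012  0.04534421] [-0.82043752  0.92523239  5.60866019]
```

View pics/e3.png

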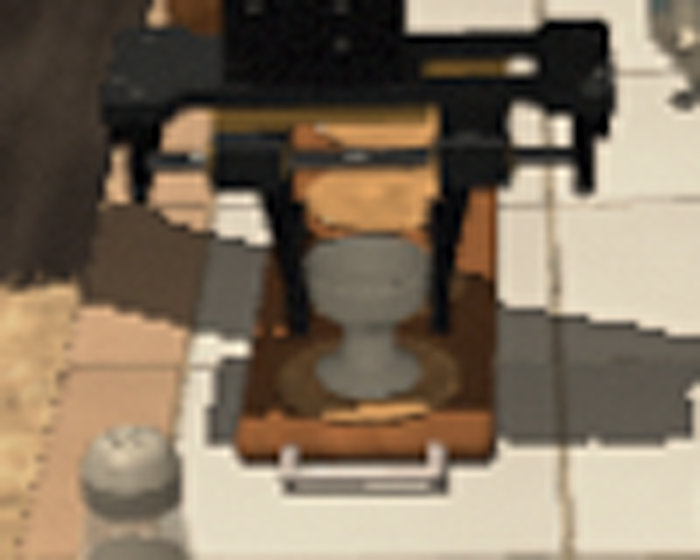

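The cup is in contact (~5 N) and centred on pad 4. I release it and go to the salt shaker.

Call:
{"fn": "play_rows", "kwargs": {"motion": [[0.35,0,0,0,0],[0.2,0,0,0,0],[0.0,0,0,0,0],[0,0,0,-2,0],[0,0,0,-4,0],[0,0,0,-5,0],[0,-4.4,-1.8,0,0],[0,-4.4,-1.8,0,0],[0,-4.4,-1.8,0,0],[0,-4.4,-1.8,0,0],[0,0,0,0,0],[0,0,0,0,0],[0,0,0,0,0]]}}

```text
time: 11.0
position: [0.4086, -0.2897, 0.1549]
tool_rot: [-2.218, -2.224, -0.001]
ft_force: [0.9, 0.1, 0.8]
grip_width: 1.003
```

```bash
python3 snap.py side 180 140 330 270 4.5 s1;  python3 -c "
from bench import ctrl;s=ctrl.get_state();print(s['position'],s['joint_positions'])"
```

```text
[ 0.40861445 -0.28971984  0.15490894] [-0.5511941   0.08174535  1.17568688  1.94287427 -0.08250074  1.16870583
  0.65855362]
```

View pics/s1.png

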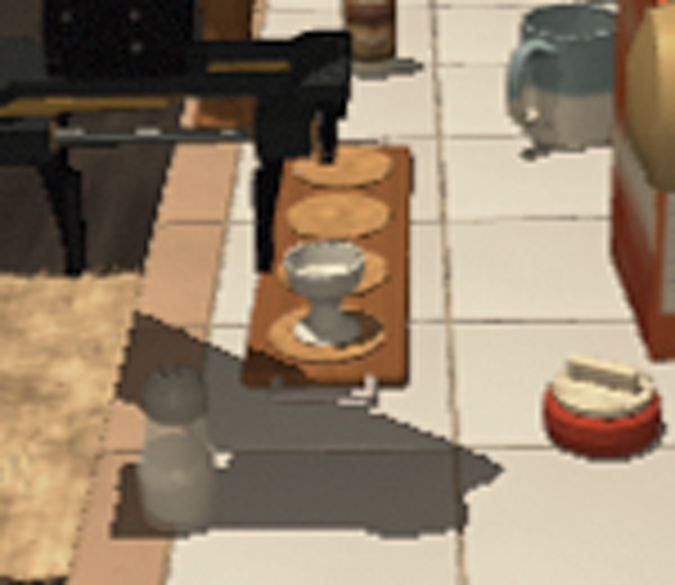

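Call:
{"fn": "play_rows", "kwargs": {"motion": [[0,-0.2,-0.1,3,0],[0,0,0,3,0],[0,0,0,2.5,0],[0,0,0,2,0],[0,0,0,1,0],[0,0,0,0,0],[0,0,0,0,0]]}}

```text
time: 11.92
position: [0.4076, -0.2932, 0.0408]
tool_rot: [2.22, 2.221, 0.001]
ft_force: [0.3, 0.7, -0.1]
grip_width: 1.0
```

```bash
python3 snap.py side 180 140 330 270 4.5 s2;  python3 -c "
from bench import ctrl;s=ctrl.get_state();print(s['position'],s['joint_positions'])"
```

```text
[ 0.40760578 -0.29324635  0.04085415] [-0.36880948  0.32838702  1.06745718  2.04744369 -0.3531163   0.96003391
  0.8835946 ]
```

View pics/s2.png

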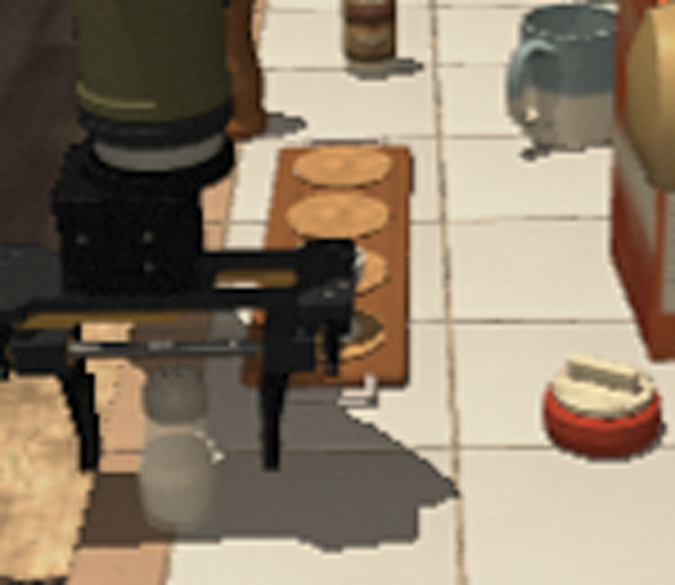

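Call:
{"fn": "play_rows", "kwargs": {"motion": [[0.5,0,0,0,0],[0.7,0,0,0,0],[0.8,0,0,0,0],[0.8,0,0,0,0],[0.8,0,0,0,0],[0.8,0,0,0,0]], "force": 15}}

```text
time: 12.72
position: [0.4067, -0.293, 0.04]
tool_rot: [-2.221, -2.221, -0.0]
ft_force: [-0.2, 0.7, 0.2]
grip_width: 0.46
```

Call:
{"fn": "play_rows", "kwargs": {"motion": [[0.8,0,0,-2,0],[0.8,0,0,-4,0],[0.8,0,0,-4,0],[0.8,5.2,1.4,0,0],[0.8,5.2,1.5,0,0],[0.8,5.2,1.5,0,0],[0.8,5.2,1.5,0,0],[0.8,5.2,1.5,0,0],[0.8,0,0,0,0],[0.8,0,0,0,0],[0.8,0,0,0,0]]}}

```text
time: 14.1
position: [0.4805, -0.0346, 0.14]
tool_rot: [-2.224, -2.219, 0.0]
ft_force: [-0.1, 0.6, -0.9]
grip_width: 0.457
```

```bash
python3 snap.py side 180 100 330 230 4.5 s3
```

```text
(no output)
```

View pics/s3.png

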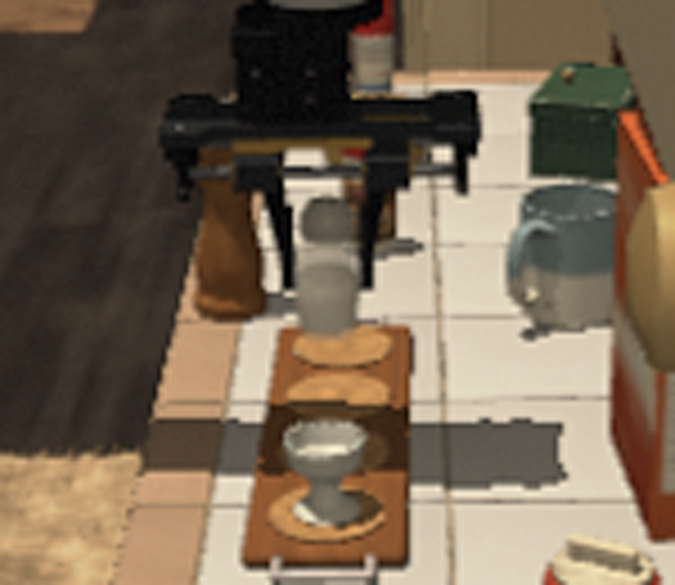

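Call:
{"fn": "play_rows", "kwargs": {"motion": [[0.8,0.2,0,3,0],[0.8,0,0,3,0],[0.8,0,0,1.5,0],[0.8,0,0,0.7,0],[0.8,0,0,0.2,0],[0.8,0,0,0,0],[0.8,0,0,0,0],[0.8,0,0,0,0]]}}

```text
time: 15.15
position: [0.4812, -0.0309, 0.0565]
tool_rot: [2.221, 2.222, 0.002]
ft_force: [0.2, -0.1, -0.6]
grip_width: 0.456
```

```bash
python3 snap.py side 200 130 300 210 7 s4
```

```text
(no output)
```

View pics/s4.png

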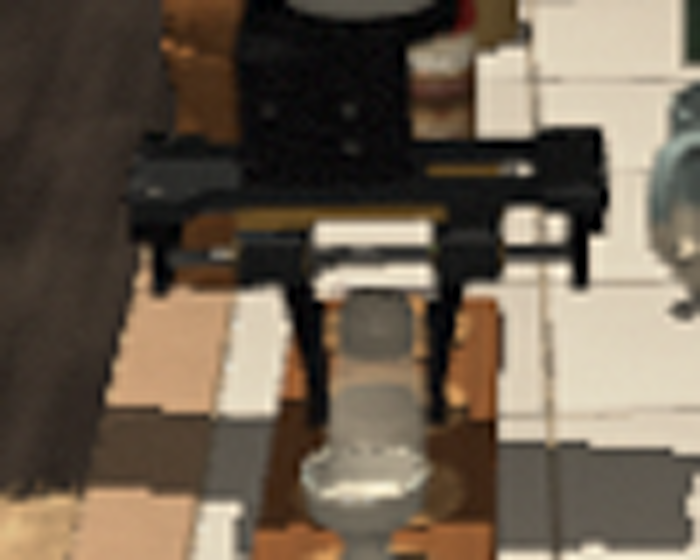

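Call:
{"fn": "play_rows", "kwargs": {"motion": [[0.8,0,0,0.1,0],[0.8,0,0,0.05,0],[0.8,0,0,0,0],[0.8,0,0,0,0]]}}

```text
time: 15.7
position: [0.4809, -0.031, 0.0548]
tool_rot: [-2.221, -2.222, -0.0]
ft_force: [-0.6, 0.4, 5.1]
grip_width: 0.458
```

Call:
{"fn": "play_rows", "kwargs": {"motion": [[0.45,0,0,0,0],[0.3,0,0,0,0],[0.0,0,0,0,0],[0,0,0,-2,0],[0,0,0,-4,0],[0,0,0,-5,0],[0,0,0,-4,0],[0,5.7,0.3,0,0],[0,5.7,0.3,0,0],[0,5.7,0.3,0,0],[0,5.7,0.3,0,0],[0,5.7,0.3,0,0],[0,5.7,0.3,0,0],[0,5.7,0.2,0,0],[0,0,0,0,0],[0,0,0,0,0],[0,0,0,0,0]]}}

```text
time: 17.82
position: [0.5014, 0.366, 0.2048]
tool_rot: [2.224, 2.218, 0.0]
ft_force: [-1.2, -0.1, -0.7]
grip_width: 0.995
```

```bash
python3 snap.py side 180 100 330 230 4.5 j1;  python3 -c "
from bench import ctrl;s=ctrl.get_state();print(s['position'],s['joint_positions'])"
```

```text
[0.5014003  0.36608464 0.20493194] [-1.21565942  0.31226322  0.67004233  1.58624755 -0.19881494  1.31210328
 -0.52077636]
```

View pics/j1.png

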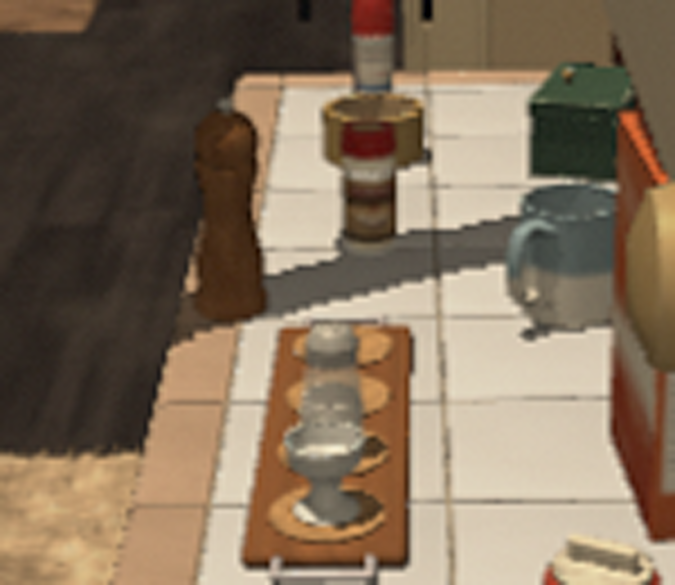

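Call:
{"fn": "play_rows", "kwargs": {"motion": [[0,0.5,0,0,0],[0,0,0,4,0],[0,0,0,4,0],[0,0,0,3,0],[0,0,0,2.5,0],[0,0,0,1.5,0],[0,0,0,0,0],[0,0,0,0,0],[0,0,0,0,0]]}}

```text
time: 19.0
position: [0.5015, 0.3735, 0.0559]
tool_rot: [-2.221, -2.222, -0.004]
ft_force: [-0.0, -0.6, -0.4]
grip_width: 0.999
```

```bash
python3 snap.py side 200 90 300 170 7 j2
```

```text
(no output)
```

View pics/j2.png

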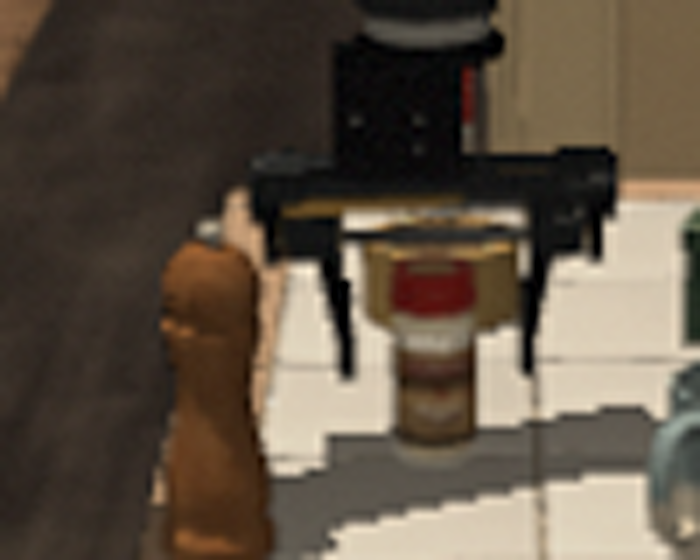

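Call:
{"fn": "play_rows", "kwargs": {"motion": [[0,0,0,0.2,0],[0.5,0,0,0,0],[0.7,0,0,0,0],[0.8,0,0,0,0],[0.8,0,0,0,0],[0.8,0,0,0,0],[0.8,0,0,0,0]], "force": 15}}

```text
time: 19.92
position: [0.5007, 0.3729, 0.0525]
tool_rot: [-2.221, -2.222, 0.0]
ft_force: [0.2, 0.0, -0.0]
grip_width: 0.509
```

Call:
{"fn": "play_rows", "kwargs": {"motion": [[0.8,0,0,-2,0],[0.8,0,0,-4,0],[0.8,0,0,-4,0],[0.8,-5.3,-0.3,0,0],[0.8,-5.3,-0.3,0,0],[0.8,-5.3,-0.3,0,0],[0.8,-5.3,-0.3,0,0],[0.8,-5.3,-0.3,0,0],[0.8,-5.3,-0.3,0,0],[0.8,0,0,0,0],[0.8,0,0,0,0],[0.8,0,0,0,0],[0.8,0,0,0,0]]}}

```text
time: 21.55
position: [0.4828, 0.056, 0.1526]
tool_rot: [2.219, 2.224, -0.0]
ft_force: [-0.8, 0.7, -1.3]
grip_width: 0.506
```

```bash
python3 snap.py side 180 100 330 230 4.5 j3
```

```text
(no output)
```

View pics/j3.png

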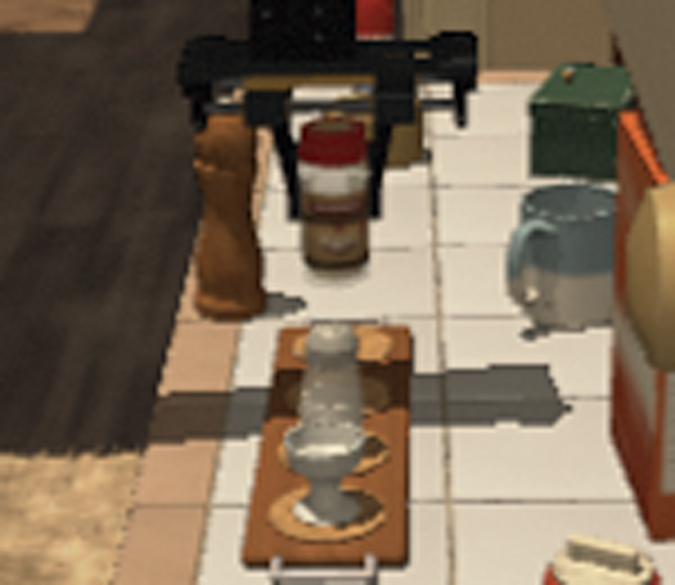

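Call:
{"fn": "play_rows", "kwargs": {"motion": [[0.8,0,0,3,0],[0.8,0,0,3,0],[0.8,0,0,1.5,0],[0.8,0,0,0.7,0],[0.8,0,0,0.2,0],[0.8,0,0,0,0],[0.8,0,0,0,0],[0.8,0,0,0,0]]}}

```text
time: 22.6
position: [0.4831, 0.0551, 0.069]
tool_rot: [2.221, 2.222, 0.002]
ft_force: [-0.1, 0.3, -0.9]
grip_width: 0.504
```

Call:
{"fn": "play_rows", "kwargs": {"motion": [[0.8,0.05,0,0.1,0],[0.8,0,0,0.05,0],[0.8,0,0,0,0],[0.8,0,0,0,0]]}}

```text
time: 23.1
position: [0.4829, 0.0556, 0.0674]
tool_rot: [-2.221, -2.222, -0.001]
ft_force: [-1.5, -0.5, 5.8]
grip_width: 0.501
```

```bash
python3 snap.py side 200 110 300 190 7 j4
```

```text
(no output)
```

View pics/j4.png

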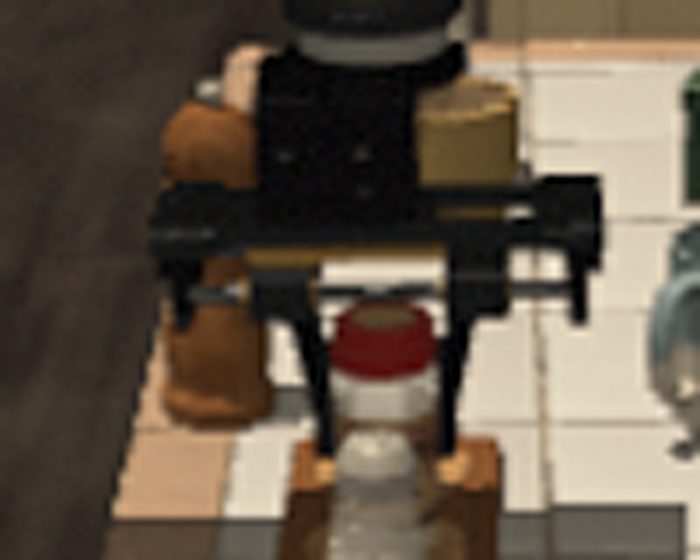

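The jar is set down (~6 N contact). I release it, go up, and move over the mill.

Call:
{"fn": "play_rows", "kwargs": {"motion": [[0.4,0,0,0,0],[0.25,0,0,0,0],[0.0,0,0,0,0],[0,0,0,-2,0],[0,0,0,-5,0],[0,0,0,-5,0],[0,0,0,-5,0],[0,0,0,0,0],[0,4.8,-2.1,0,0],[0,4.8,-2.1,0,0],[0,4.8,-2.1,0,0],[0,4.8,-2.1,0,0],[0,0,0,0,0],[0,0,0,0,0],[0,0,0,0,0]]}}

```text
time: 25.02
position: [0.3994, 0.2459, 0.2366]
tool_rot: [2.224, 2.219, -0.001]
ft_force: [0.9, -1.0, 0.1]
grip_width: 1.003
```

```bash
python3 snap.py side 180 80 330 210 4.5 m1;  python3 -c "
from bench import ctrl;s=ctrl.get_state();print(s['position'],s['joint_positions'])"
```

```text
[0.39938095 0.24600912 0.23681456] [-1.22896575 -0.10550536  0.58500716  1.88845748  0.05965243  1.34186933
 -0.66265221]
```

View pics/m1.png

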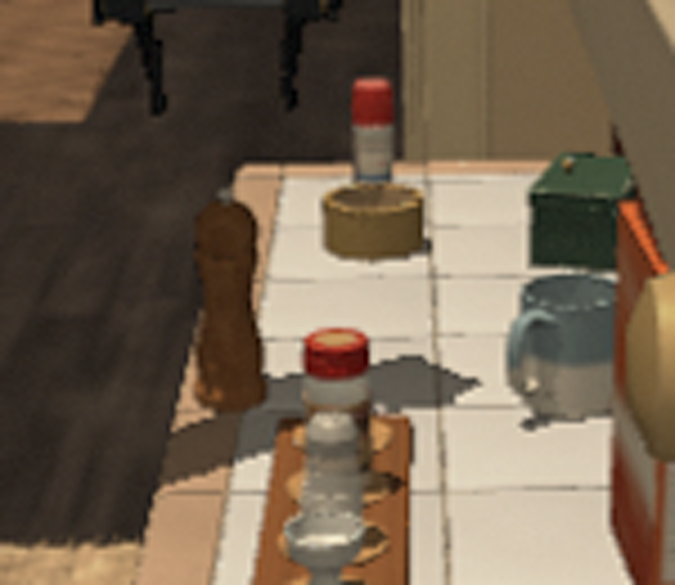

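Call:
{"fn": "play_rows", "kwargs": {"motion": [[0,0.1,0,3,0],[0,0,0,3,0],[0,0,0,2,0],[0,0,0,1.5,0],[0,0,0,0.9,0],[0,0,0,0,0],[0,0,0,0,0],[0,0,0,0,0]]}}

```text
time: 26.08
position: [0.3991, 0.2488, 0.1337]
tool_rot: [-2.221, -2.222, -0.002]
ft_force: [0.0, 0.2, 0.7]
grip_width: 0.999
```

```bash
python3 snap.py side 190 90 290 170 7 m2
```

```text
(no output)
```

View pics/m2.png

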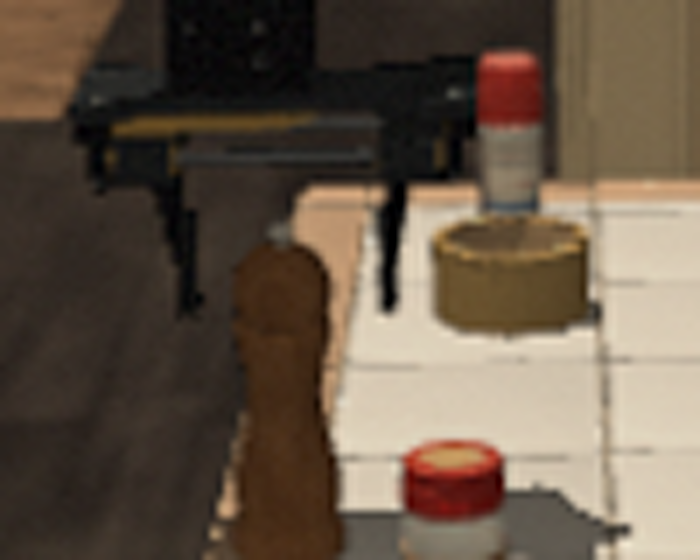

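Call:
{"fn": "play_rows", "kwargs": {"motion": [[0,0,0,0.3,0],[0.4,0,0,0,0],[0.7,0,0,0,0],[0.8,0,0,0,0],[0.8,0,0,0,0],[0.8,0,0,0,0],[0.8,0,0,0,0]], "force": 25}}

```text
time: 27.0
position: [0.3984, 0.2485, 0.1301]
tool_rot: [-2.221, -2.221, 0.001]
ft_force: [-0.2, 0.2, 1.8]
grip_width: 0.54
```

Call:
{"fn": "play_rows", "kwargs": {"motion": [[0.8,0,0,-1,0],[0.8,0,0,-2,0],[0.8,0,0,-2,0],[0.8,0,0,-1,0],[0.8,0,0,0,0],[0.8,0,0,0,0]]}}

```text
time: 27.75
position: [0.3983, 0.2481, 0.1894]
tool_rot: [2.221, 2.222, -0.002]
ft_force: [0.0, 0.4, -1.6]
grip_width: 0.537
```

```bash
python3 snap.py side 190 90 290 170 7 m3
```

```text
(no output)
```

View pics/m3.png

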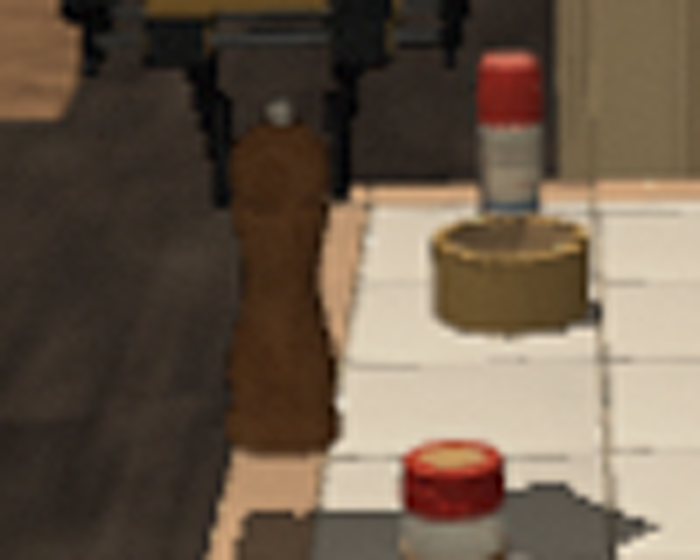

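Call:
{"fn": "play_rows", "kwargs": {"motion": [[0.8,-1,0.8,0,0],[0.8,-2,1.6,0,0],[0.8,-3,2.4,0,0],[0.8,-2.4,1.9,0,0],[0.8,-1.5,1.2,0,0],[0.8,-0.7,0.6,0,0],[0.8,0,0,0,0],[0.8,0,0,0,0],[0.8,0,0,0,0],[0.8,0,0,0,0]]}}

```text
time: 29.05
position: [0.4835, 0.143, 0.1901]
tool_rot: [-2.22, -2.223, -0.0]
ft_force: [0.4, -0.1, -2.0]
grip_width: 0.545
```

```bash
python3 snap.py side 200 80 300 190 5 m4; python3 snap.py top 140 140 300 240 4.8 m4t; python3 -c "
from bench import ctrl;s=ctrl.get_state();print(s['position'],s['torque'])"
```

```text
[0.4836282  0.14273585 0.19010866] [-0.1336507   0.00636091  0.03303565]
```

View pics/m4.png

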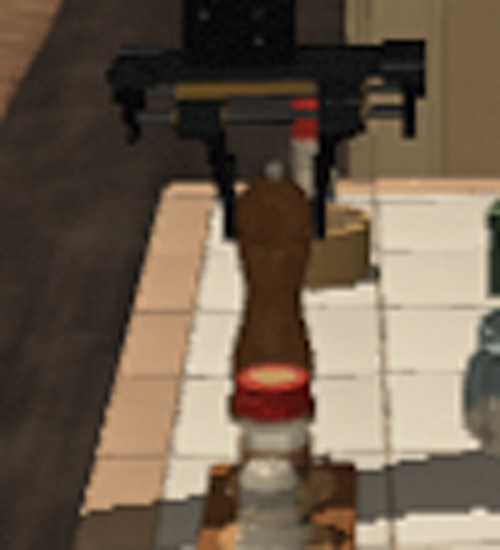

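View pics/m4t.png

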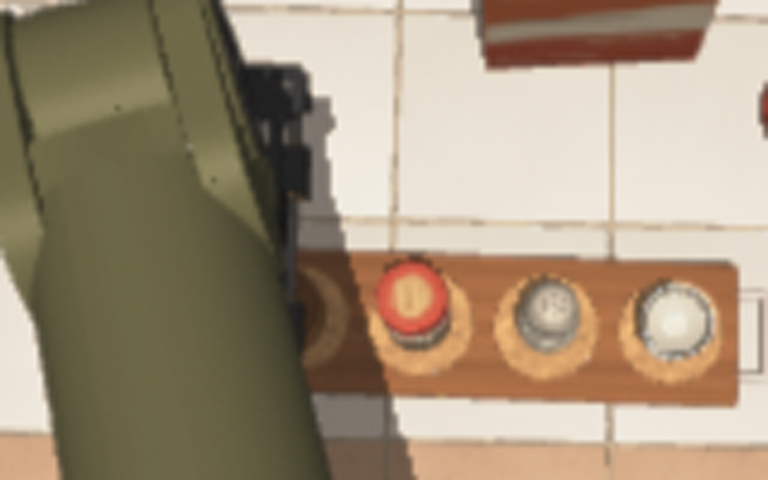

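The three others are centred on their pads in the top view, and the mill hangs upright. I lower it.

Call:
{"fn": "play_rows", "kwargs": {"motion": [[0.8,-0.2,0,1,0],[0.8,0,0,1.5,0],[0.8,0,0,1,0],[0.8,0,0,0.5,0],[0.8,0,0,0.3,0],[0.8,0,0,0,0],[0.8,0,0,0,0],[0.8,0,0,0,0]]}}

```text
time: 30.15
position: [0.484, 0.1406, 0.1474]
tool_rot: [2.221, 2.222, 0.001]
ft_force: [-0.3, -0.1, -1.1]
grip_width: 0.534
```

Call:
{"fn": "play_rows", "kwargs": {"motion": [[0.8,0,0,0.15,0],[0.8,0,0,0.1,0],[0.8,0,0,0,0],[0.8,0,0,0,0]]}}

```text
time: 30.65
position: [0.4839, 0.1406, 0.145]
tool_rot: [-2.221, -2.222, -0.001]
ft_force: [-1.7, -0.2, 4.2]
grip_width: 0.54
```

```bash
python3 snap.py side 200 80 300 190 5 m5
```

```text
(no output)
```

View pics/m5.png

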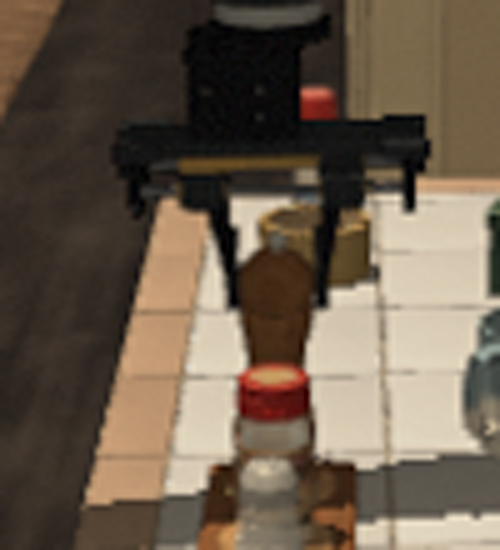

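Call:
{"fn": "play_rows", "kwargs": {"motion": [[0.4,0,0,0,0],[0.25,0,0,0,0],[0.0,0,0,0,0],[0,0,0,0,0],[0,0,0,-2,0],[0,0,0,-4,0],[0,0,0,-4,0],[0,5,-0.5,0,0],[0,5,-0.5,0,0],[0,5,-0.5,0,0],[0,5,-0.5,0,0],[0,5,-0.5,0,0],[0,5,-0.5,0,0],[0,0,0,0,0],[0,0,0,0,0],[0,0,0,0,0],[0,0,0,0,0]]}}

```text
time: 32.83
position: [0.4544, 0.4392, 0.245]
tool_rot: [-2.223, -2.219, -0.001]
ft_force: [0.6, -0.4, 0.2]
grip_width: 1.0
```

```bash
python3 snap.py side 200 90 340 250 3.7 f1; python3 snap.py top 150 130 330 240 4.4 f1t
python3 - <<'E'
import cv2,numpy as np
a=cv2.imread("pics/top0.png").astype(int);b=cv2.imread("pics/f1t_full.png").astype(int)
for nm,(u0,v0,u1,v1) in dict(mug=(155,132,195,172),timer=(295,148,322,176)).items(): print(nm,np.abs(a-b)[v0:v1,u0:u1].mean(),np.abs(a-b)[v0:v1,u0:u1].max())
a=cv2.imread("pics/side0.png").astype(int);b=cv2.imread("pics/f1_full.png").astype(int)
for nm,(u0,v0,u1,v1) in dict(mug=(290,138,316,178),timer=(298,218,330,244)).items(): print(nm,np.abs(a-b)[v0:v1,u0:u1].mean())
E
```

```text
mug 2.814583333333333 6
timer 3.1529982363315696 6
mug 4.80448717948718
timer 0.858573717948718
```

View pics/f1.png

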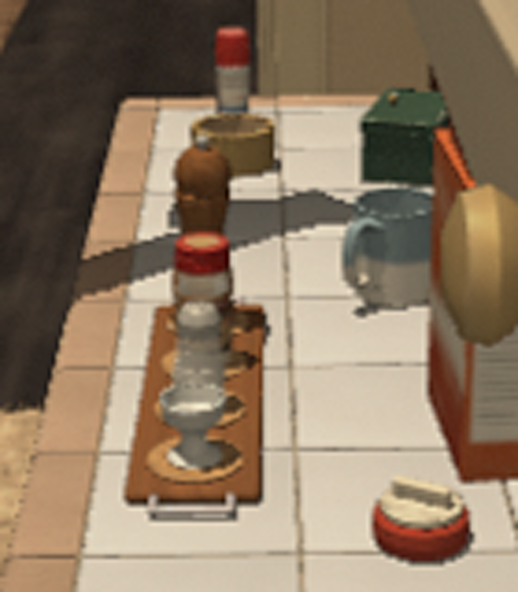

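View pics/f1t.png

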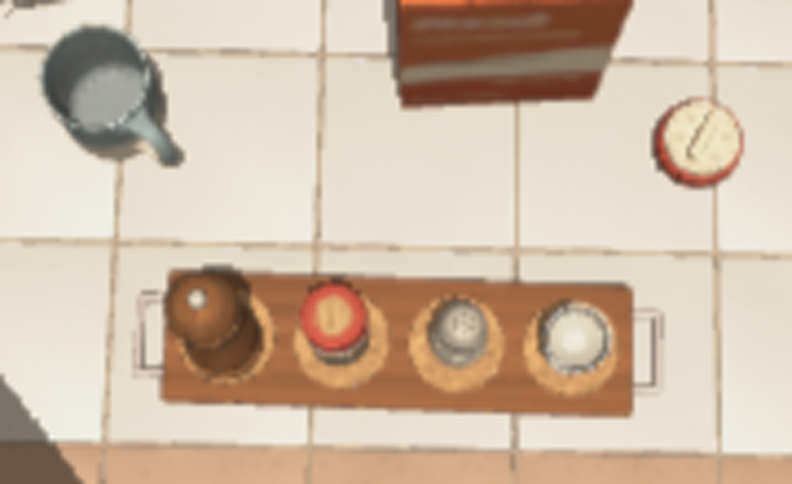

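Now I measure the final offsets from these pictures before handing in.

```bash
python3 - <<'E'
from h import *
pads=[(.4838,.1402),(.4824,.0553),(.4815,-.0299),(.4801,-.1148)]
for nm,x,y,z,p in(("mill knob",196,299,.183,0),("jar lid",334,316,.121,1),("salt top",461,326,.1,2),("egg rim",575,337,.065,3)):
    q=((x+.5)/4.4-.5+150,(y+.5)/4.4-.5+130)
    r=plane("top",*q,z)[:2]; print(nm,r.round(4),"off mm",((r-pads[p])*1000).round(1))
E
```

```text
mill knob [0.4829 0.1403] off mm [-0.9  0.1]
jar lid [0.4835 0.0559] off mm [1.1 0.6]
salt top [ 0.4817 -0.0304] off mm [ 0.2 -0.5]
egg rim [ 0.4807 -0.1127] off mm [0.6 2.1]
```

All four are within about 2 mm of their pad centres and upright. I hand in the job.

```bash
python3 -c "
from bench import ticket;print(ticket.close_job())"
```

```text
the job is handed in; nothing more can be done
None
```

The row is done and handed in at about 33 s of robot time. From the mug end (+y) it runs pepper mill on pad_1, spice jar on pad_2, salt shaker on pad_3 and egg cup on pad_4. Each piece was lowered until it touched the cork at about 4–6 N, released, and left with the arm clear.

**Placement:** the last pictures show all four standing upright. Measured in the top view, the egg cup is about 2 mm off its pad centre and the other three about 1 mm. That is no finer than the cameras allow, since calibration is good to about 2 mm.

**Mug and timer:** comparing the first and last pictures, both are where they started. The differences in the top view are very small; the mug's region changed a little more in the side view, where the arm's shadow reaches that part of the worktop.

**A disagreement:** the jaw reading on the salt shaker was about 40 mm, against its 44 mm width. The other readings I compared, on the egg cup and mill, were 1–2 mm under. The hold was firm and the shaker stands upright, so I did not pursue it.

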